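# Hold the sprung work lamp upright over the lotus carving

## Task

Pick up the work lamp by its wooden grip post, and with small movements of its foot bring its sprung, top-heavy arm off the stop and balance it upright, without letting it flop over to the other side; have it balanced for a couple of seconds before bringing it over the carving. Then carry it, still upright, until the lamp head is above the heart of the lotus on the clamped panel, and keep it upright there for five seconds, the foot level and raised well clear of the bench; the program finishes while still holding it so. Touch only the foot and its grip, and leave the panel, mallet, chisel and tool tray alone.

Things in the scene. Friction and masses are not known exactly. Their poses are not given: they have to be found in the camera images.
- lamp: Foot of the lamp, 0.6 kg, loose: dark steel H lying flat, spine 360 mm along own y, top 26 mm up, cross feet 140 mm long (along x) at y = -150 and +150 mm. Wooden grip post in the middle. Black driver box 100 x 70 mm, top 76 mm up, at y = +150 mm counterweighs the arm. Arm hinge at x 0, y -150, z 60 mm. Origin: centre of the underside, z up; own x points away from the robot (within 0.3 rad).
- lamp_grip (a point): The point to grip: inside the wooden post in the middle of the foot, 70 mm above the foot's underside; same axes as the foot. Post 30 mm along x, 40 mm along y, its top 94 mm above the underside.
- lamp_arm: Sprung arm, 12 mm aluminium tube 285 mm high on the hinge (origin), with the lamp head hung 100 mm out to own -y; 0.28 kg in all (+-15 %). Own z runs up the tube, own y is the hinge axis, parallel to the foot's y. Turns against the foot between stops at +-0.3 rad, + leaning to the foot's +x; starts on the + stop. Tilting the foot back (top to -x) pulls the arm back, through its spring.
- lamp_head (a point): Centre of the lamp head, a shade 90 mm wide, 60 mm high, at y -100, z +250 mm of the arm; same axes. Arm dynamics about the hinge: spring 0.48 N m/rad towards the foot's z; gravity tips it over with 0.64 N m per rad of lean from vertical, more than the spring, so it falls to a stop if left; inertia 0.016 kg m2, damping 0.07 N m s/rad, dry friction 0.003 N m (mass nominal).
- panel: Wooden relief panel, 260 x 180 x 22 mm, clamped flat on the bench (fixed), a lotus flower carved in its middle, rising at most 12 mm above the face. Origin: centre of its underside, z up.
- flower (a point): Heart of the lotus, in the centre of the panel's face, 22 mm above the bench.
- mallet: Bystander: wooden mallet lying on the bench, square head 100 x 70 x 70 mm at own +x, handle 28 mm thick to own -x, 245 mm overall. Origin on the bench near the middle of its length.
- chisel: Bystander: chisel lying on the bench, 250 mm long, handle 26 mm thick at own -x. Origin on the bench near the middle.
- tool_tray: Bystander: shallow empty wooden tray 160 x 260 x 35 mm. Origin: centre of the underside.

How it is judged:
By the outcome, as a careful person would: the job done as asked, in the order asked, and still so for the second after the job is handed in, while the arm keeps its last pose, push and grip.
It also fails if it takes over 61 s, if anything falls off the work surface, if the arm or the gripper's body presses on something with over 40 N, if the wrist force passes 120 N, or if a joint passes its speed limit or range.

## Robot

A 6-joint arm with a two-finger parallel gripper is mounted at the origin on the work surface. World frame = base frame: x ahead of the robot, y to its left, z up, the work surface at z = 0. Lengths are in m, angles in rad, forces in N, time in s.
With the tool pointing down it reaches from about 0.375 to 0.975 m from the base axis. Payload 3.8 kg.
Tool frame: the origin (TCP) lies midway between the tips of the shut fingers; the grasp point (between the pads) lies 19 mm behind it; z points along the fingers, y is the line along which they close (so a half turn about z gives the same grasp; the last joint's range is limited). The gripper opens to 85 mm and grips with 20 to 120 N. Pads are 22 mm wide; open, the fingers measure 114 mm over their backs; the gripper's body (76 mm by 85 mm) begins 54 mm behind the grasp point. The pads swing forward as they close: fully open they stand 13 mm farther back than shut.
Start: joints at [-1.15, 0.264, 1.604, -0, 1.274, -0.037], TCP at [0.298, -0.605, 0.231] pointing down, gripper open.
Joint ranges: [-2.63, 2.63], [-0.94, 2.18], [0.31, 2.57], [-1.31, 4.45], [0, 2.66], [-2.55, 2.55]. Speed limits (rad/s): [2.57, 2.57, 3.14, 3.14, 3.14, 3.14].

## Interface

Orientations are given as [roll, pitch, yaw] about the fixed x, y, z axes, in that order (R = Rz(yaw) Ry(pitch) Rx(roll)).
In Python, from plant import * gives the robot as it stands.
- The arm moves only by the tool send_rows, never from a script. Its argument "rows" is a list of rows, each an object with "offset": the shift along the tool's x, y, z normalised to -1 to 1, where 1 is 2.5 cm, a list of three; "dr": the turn, a rotation vector about the tool's x, y, z normalised to -1 to 1, where 1 is 0.1 rad, a list of three; "fingers": the opening, from 0 (shut) to 1 (fully open). A call has 1 to 8 rows; each row shifts and turns the commanded pose from where the row before left it, along the tool's axes as they then stand; what a row does not reach is not made up. A row lasts 1/8 s, in which the tool goes at most 62.5 mm and 10.7 degrees, less where a joint would pass 70% of its speed; a pose out of reach is approached as far as the arm can. A call with a number of a shift or a turn outside -1 to 1 is refused whole. A call with a gripper value outside its range is refused whole. The fingers move at their own pace and stop on an object; the grip force is fixed at half the most. Time passes only in rows, so rows that do not move let the fingers close. It gives the time, the measured TCP pose, the force, the opening and the grip force at its end, in the units of the state.
- get_state(): the state, without advancing time (a new reading comes with each control period).
- grab_frame(name): name is "scene" or "top"; returns a dict with "image" (400x640x3 uint8, red, green, blue), "intrinsics" (3x3 intrinsics, pixels), "rvec" (rotation vector, rad) and "tvec" (3), from world to camera coordinates, as OpenCV has them. Camera axes: x right, y down, z forward; pixel columns grow to the right and rows downward; lengths in m; the calibration is good to about 2 mm. A picture is of the moment at which its call begins. There is no depth.
- hand_in(): hands the job in; it is judged then, once.
The state is a dict: "clock": time; "joint_positions": joint angles; "joint_vel": joint speeds; "effort": joint torques, N m; "tool_pos": TCP position; "eef_rot": TCP orientation; "wrist_force": force on the tool from outside, world axes, zero at the start; "wrist_torque": the same for the moment, N m; "width": opening from 0.0 (shut) to 1.0 (fully open); "gripper_force": force on a finger pad.
Only numpy, scipy, OpenCV 4.12 (cv2) and the standard library are available. Lean on these libraries where they do the work, as an engineer would, in place of code of your own. Each camera call takes 0.05 s, during which the arm holds its last target. There are 200 camera calls.

## Working session

There is one attempt and no reset: what is moved stays moved. The work goes in short steps, Python scripts to look and compute and a tool call to move; the robot and the scene stay as the last step left them, time stands still between calls to the robot, and variables do not carry over. Pictures are saved under pics/ and viewed, at most 10 in all, crops included, and the job is handed in when it is done.

Besides the shell and the picture viewer there is one more tool, called by a JSON object that holds its "op" and its "data". send_rows: Moves the arm, as the interface text tells. Its arguments: {"type":"object","properties":{"rows":{"type":"array"}},"required":["rows"]}

```bash
ls; mkdir -p pics
cat > h.py <<'E'
from plant import *
import numpy as np, cv2
from scipy.spatial.transform import Rotation as R
def cam(f):
    M=cv2.Rodrigues(np.array(f["rvec"],float))[0]; return M,np.array(f["tvec"],float).ravel(),np.array(f["intrinsics"],float)
def ray(f,u,v):
    M,t,K=cam(f); d=M.T@np.linalg.inv(K)@np.array([u,v,1.]); return -M.T@t,d/np.linalg.norm(d)
def onz(f,u,v,z):
    c,d=ray(f,u,v); return c+d*(z-c[2])/d[2]
def proj(f,P):
    M,t,K=cam(f); p=K@(M@np.array(P,float)+t); return p[:2]/p[2]
def tri(r1,r2):
    (a,d),(b,e)=r1,r2; s=np.linalg.lstsq(np.c_[d,-e],b-a,rcond=None)[0]
    p,q=a+s[0]*d,b+s[1]*e; return (p+q)/2,np.linalg.norm(p-q)
E
python3 - <<'E'
from h import *
print(get_state())
for n in("scene","top"):
    f=grab_frame(n); cv2.imwrite(f"pics/{n}0.png",f["image"][...,::-1]); M,t,K=cam(f); print(n,-M.T@t,M.round(2).tolist(),K.tolist())
    np.save(f"{n}0.npy",f,allow_pickle=True)
E
```

```text
pics
{'clock': 0.0, 'joint_positions': array([-1.14991293e+00,  2.64759086e-01,  1.60537441e+00,  1.81941529e-05,
        1.27370860e+00, -3.69111529e-02]), 'joint_vel': array([ 0.00182324,  0.00045122, -0.00132473,  0.00049591,  0.00079832,
        0.00158251]), 'effort': array([ 4.40649201e-04, -5.15112662e+01, -3.67313576e+01,  2.03910378e-05,
        1.30659464e-02,  8.64488641e-06]), 'tool_pos': array([ 0.29802723, -0.60482592,  0.22995782]), 'eef_rot': array([-3.13934539e+00, -1.00383612e-04,  4.57789092e-01]), 'wrist_force': array([-0.58109681, -0.3764991 ,  0.49289167]), 'wrist_torque': array([-0.00239433,  0.00557119,  0.00625334]), 'gripper_force': 0.0, 'width': 1.001231570510748}
scene [0.9849621  0.76635579 1.1326374 ] [[-0.84, 0.54, -0.01], [0.43, 0.66, -0.61], [-0.32, -0.52, -0.79]] [[392.4581605789718, 0.0, 315.08731281179416], [0.0, 392.4581605789718, 195.21267869756673], [0.0, 0.0, 1.0]]
top [0.39557773 0.14672279 1.90349561] [[-0.01, -1.0, -0.0], [-0.99, 0.01, -0.12], [0.12, 0.0, -0.99]] [[500.88431875245186, 0.0, 317.15924276915393], [0.0, 500.88431875245186, 190.4230830747403], [0.0, 0.0, 1.0]]
```

View pics/scene0.png

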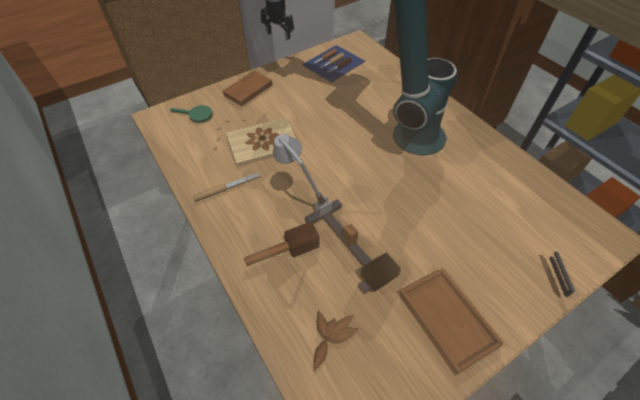

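View pics/top0.png

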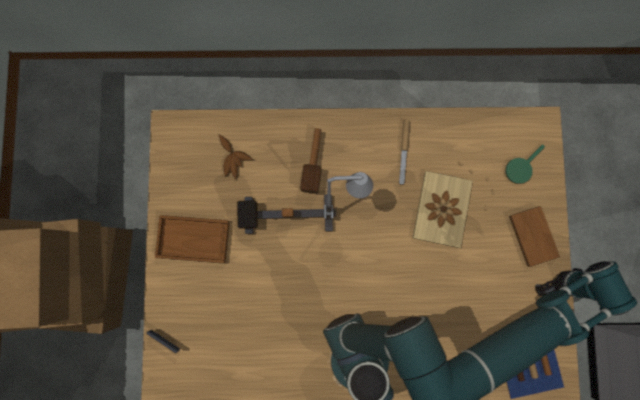

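Both views show the lamp with its spine along y (top view: post about (288,213), hinge foot (330,212), box (247,214), head (359,186)). The panel's flower is at about (443,209) in the top view and (262,139) in the scene view. The mallet lies just beyond the lamp.

Run:
```python
from h import *
fs=np.load("scene0.npy",allow_pickle=True).item(); ft=np.load("top0.npy",allow_pickle=True).item()
a=cv2.resize(fs["image"][130:300,265:415],None,fx=3.5,fy=3.5,interpolation=cv2.INTER_CUBIC)[:590]
a=cv2.resize(fs["image"][110:300,225:415],(400,400),interpolation=cv2.INTER_CUBIC)
b=cv2.resize(ft["image"][150:290,230:480][:, :],(800,448),interpolation=cv2.INTER_CUBIC)
c=np.zeros((600,800,3),np.uint8); c[:400,:400]=a
b=cv2.resize(ft["image"][160:240,230:390],(800,400),interpolation=cv2.INTER_CUBIC)
c[:400,400:]=cv2.resize(ft["image"][165:265,280:380],(400,400),interpolation=cv2.INTER_CUBIC)
c[400:]=cv2.resize(ft["image"][185:240,232:342],(400,200),interpolation=cv2.INTER_CUBIC).repeat(1,1)[:200].__class__(0) if 0 else np.hstack([cv2.resize(ft["image"][185:240,232:342],(400,200),interpolation=cv2.INTER_CUBIC),cv2.resize(fs["image"][210:260,310:410],(400,200),interpolation=cv2.INTER_CUBIC)])
cv2.imwrite("pics/c1.png",c[...,::-1])
```

```text
(no output)
```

View pics/c1.png

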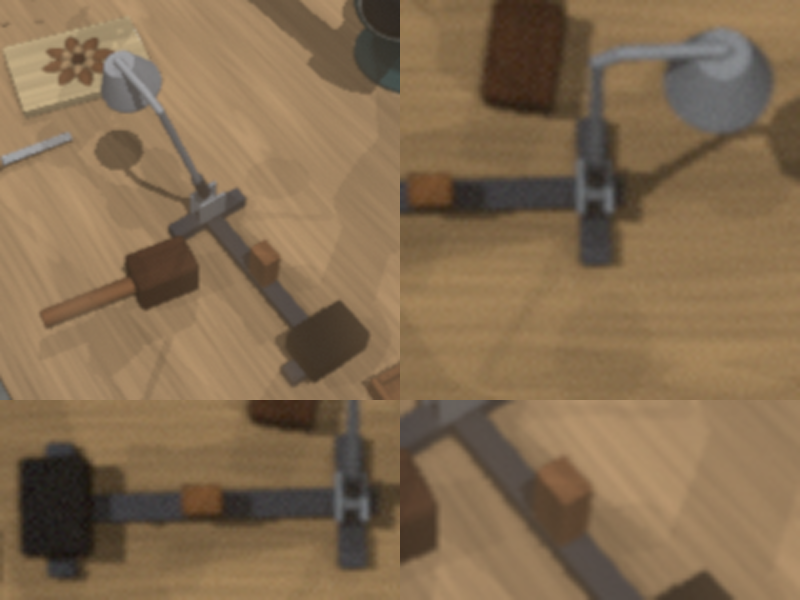

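The enlarged crop shows the post top at about top (287.6,212.5) and scene (350.7,230.5). The spine is turned only slightly, and the grey shade is easy to tell from the wood by its low saturation.

Run:
```python
from h import *
fs=np.load("scene0.npy",allow_pickle=True).item(); ft=np.load("top0.npy",allow_pickle=True).item()
def mask(f,box,fn):
    u0,v0,u1,v1=box; hsv=cv2.cvtColor(f["image"],cv2.COLOR_RGB2HSV).astype(int)[v0:v1,u0:u1]
    m=fn(*np.moveaxis(hsv,2,0)); n,l,s,c=cv2.connectedComponentsWithStats(m.astype(np.uint8)); k=1+np.argmax(s[1:,4]); 
    return c[k]+[u0,v0],s[k]+[u0,v0,0,0,0], l==k
# spot colours
for f,pts in((ft,[(288,212),(270,214),(330,200),(360,190),(355,180),(247,212),(330,210),(340,230),(443,209),(425,190),(310,180)]),(fs,[(285,150),(288,144),(349,230),(350,238),(300,170),(262,139),(330,225)])):
    hsv=cv2.cvtColor(f["image"],cv2.COLOR_RGB2HSV); print([(p,hsv[p[1],p[0]].tolist()) for p in pts])
P,e=tri(ray(ft,287.6,212.5),ray(fs,350.7,230.5)); print("post top",P,e)
print("at94",onz(ft,287.6,212.5,.094),onz(fs,350.7,230.5,.094))
st=lambda h,s,v:(s<70)&(v<110)
for n,box in(("spine",(296,205,322,222)),):
    c,s,m=mask(ft,box,st); print(n,c,s)
# spine midline
hsv=cv2.cvtColor(ft["image"],cv2.COLOR_RGB2HSV).astype(int)
pts=[]
for u in list(range(262,278))+list(range(300,320)):
    v=np.where(((hsv[:,u,1]<75)&(hsv[:,u,2]<110))[200:228])[0]
    if len(v): pts.append((u,200+v.mean(),len(v)))
pts=np.array(pts); print(pts[::4].round(1).tolist())
w=np.array([onz(ft,u,v,.026) for u,v,_ in pts]); k=np.polyfit(w[:,1],w[:,0],1); print("spine x=k y+b",k,"yaw",-np.arctan(k[0]))
# head: red-blue diff small & bright
for f,box,n in((ft,(330,160,385,210),"top"),(fs,(270,125,310,170),"scene")):
    c,s,m=mask(f,box,lambda h,s,v:(s<60)&(v>90)); print(n,c,s)
# flower
for f,box,n in((ft,(415,170,472,248),"top"),(fs,(225,118,300,165),"scene")):
    c,s,m=mask(f,box,lambda h,s,v:(v<140)&(s>90)); print("flower",n,c,s,onz(f,*c,.03))
```

```text
[((288, 212), [14, 151, 113]), ((270, 214), [90, 4, 64]), ((330, 200), [173, 15, 70]), ((360, 190), [90, 5, 109]), ((355, 180), [90, 4, 119]), ((247, 212), [20, 70, 33]), ((330, 210), [11, 55, 51]), ((340, 230), [17, 111, 147]), ((443, 209), [12, 140, 69]), ((425, 190), [20, 90, 150]), ((310, 180), [12, 138, 72])]
[((285, 150), [9, 18, 97]), ((288, 144), [165, 4, 138]), ((349, 230), [13, 128, 138]), ((350, 238), [14, 116, 88]), ((300, 170), [16, 99, 159]), ((262, 139), [14, 110, 86]), ((330, 225), [15, 73, 84])]
post top [0.54005269 0.26011899 0.08499298] 0.0001256300196597056
at94 [0.53929112 0.25959969 0.094     ] [0.54392307 0.26442858 0.094     ]
spine [308.85714286 212.85714286] [296 209  26   9 189]
[[262.0, 214.5, 8.0], [266.0, 214.5, 8.0], [270.0, 214.0, 7.0], [274.0, 214.0, 7.0], [300.0, 213.0, 7.0], [304.0, 213.0, 7.0], [308.0, 213.0, 7.0], [312.0, 212.5, 8.0], [316.0, 212.5, 8.0]]
spine x=k y+b [-0.02621398  0.54758928] yaw 0.026207981106673793
top [355.9775475  184.22452504] [330 172  43  27 579]
scene [287.10130246 149.23299566] [273 134  34  36 691]
flower top [447.89795918 216.32215743] [ 417  190   55   58 1372] [ 0.52578833 -0.33624697  0.03      ]
flower scene [261.74371859 138.44723618] [246 128  33  23 398] [ 0.5589092  -0.31370889  0.03      ]
```

Run:
```python
import numpy as np
p=np.array([.298,-.605]); y=.458
for k in range(12):
    ym=y  # axes at row start
    d=np.array([.1/12,.024]); c,s=np.cos(ym),np.sin(ym)
    t=np.array([d[0]*c+d[1]*s,d[0]*s-d[1]*c])/.025; t=t.round(2)
    p=p+np.array([t[0]*c+t[1]*s,t[0]*s-t[1]*c])*.025; y+=.095
    print(k,t.tolist())
print(p,y)
```

```text
0 [0.72, -0.71]
1 [0.79, -0.64]
2 [0.85, -0.56]
3 [0.89, -0.48]
4 [0.94, -0.39]
5 [0.97, -0.3]
6 [0.99, -0.21]
7 [1.01, -0.12]
8 [1.02, -0.02]
9 [1.01, 0.08]
10 [1.0, 0.17]
11 [0.98, 0.27]
[ 0.39821605 -0.31737675] 1.5979999999999999
```

{"op": "send_rows", "data": {"rows": [{"offset": [0.72, -0.71, 0], "dr": [0, 0, -0.95], "fingers": 1}, {"offset": [0.79, -0.64, 0], "dr": [0, 0, -0.95], "fingers": 1}, {"offset": [0.85, -0.56, 0], "dr": [0, 0, -0.95], "fingers": 1}, {"offset": [0.89, -0.48, 0], "dr": [0, 0, -0.95], "fingers": 1}, {"offset": [0.94, -0.39, 0], "dr": [0, 0, -0.95], "fingers": 1}, {"offset": [0.97, -0.3, 0], "dr": [0, 0, -0.95], "fingers": 1}, {"offset": [0.99, -0.21, 0], "dr": [0, 0, -0.95], "fingers": 1}, {"offset": [1, -0.12, 0], "dr": [0, 0, -0.95], "fingers": 1}]}}

```text
clock: 1.1
tool_pos: [0.3651, -0.413, 0.2307]
eef_rot: [-3.141, -0.001, 1.221]
wrist_force: [0.3, 0.2, -0.3]
width: 1.0
gripper_force: 0.0
```

{"op": "send_rows", "data": {"rows": [{"offset": [1, -0.02, 0], "dr": [0, 0, -0.95], "fingers": 1}, {"offset": [1, 0.08, 0], "dr": [0, 0, -0.95], "fingers": 1}, {"offset": [1, 0.17, 0], "dr": [0, 0, -0.95], "fingers": 1}, {"offset": [0.98, 0.27, 0], "dr": [0, 0, -0.95], "fingers": 1}, {"offset": [1, 0, 0], "dr": [0, 0, 0], "fingers": 1}, {"offset": [1, 0, 0], "dr": [0, 0, 0], "fingers": 1}, {"offset": [1, 0, 0], "dr": [0, 0, 0], "fingers": 1}, {"offset": [1, 0, 0], "dr": [0, 0, 0], "fingers": 1}]}}

```text
clock: 2.1
tool_pos: [0.3948, -0.2176, 0.231]
eef_rot: [-3.141, -0.0, 1.596]
wrist_force: [1.4, 0.8, -0.2]
width: 0.993
gripper_force: 0.0
```

{"op": "send_rows", "data": {"rows": [{"offset": [1, 0, 0], "dr": [0, 0, 0], "fingers": 1}, {"offset": [1, 0, 0], "dr": [0, 0, 0], "fingers": 1}, {"offset": [1, 0, 0], "dr": [0, 0, 0], "fingers": 1}, {"offset": [1, 0, 0], "dr": [0, 0, 0], "fingers": 1}, {"offset": [1, 0, 0], "dr": [0, 0, 0], "fingers": 1}, {"offset": [1, 0, 0], "dr": [0, 0, 0], "fingers": 1}, {"offset": [1, 0, 0], "dr": [0, 0, 0], "fingers": 1}, {"offset": [1, 0, 0], "dr": [0, 0, 0], "fingers": 1}]}}

```text
clock: 3.1
tool_pos: [0.3893, -0.018, 0.231]
eef_rot: [-3.141, 0.0, 1.596]
wrist_force: [0.8, 1.0, 0.3]
width: 0.998
gripper_force: 0.0
```

{"op": "send_rows", "data": {"rows": [{"offset": [1, 0, 0], "dr": [0, 0, 0], "fingers": 1}, {"offset": [1, 0, 0], "dr": [0, 0, 0], "fingers": 1}, {"offset": [1, 0, 0], "dr": [0, 0, 0], "fingers": 1}, {"offset": [1, 0, 0], "dr": [0, 0, 0], "fingers": 1}, {"offset": [1, 0, 0], "dr": [0, 0, 0], "fingers": 1}, {"offset": [1, 0, 0], "dr": [0, 0, 0], "fingers": 1}, {"offset": [1, 0, 0], "dr": [0, 0, 0], "fingers": 1}, {"offset": [1, 0, 0], "dr": [0, 0, 0], "fingers": 1}]}}

```text
clock: 4.1
tool_pos: [0.3839, 0.1816, 0.231]
eef_rot: [-3.141, 0.0, 1.596]
wrist_force: [0.1, 0.0, -0.2]
width: 1.003
gripper_force: 0.0
```

{"op": "send_rows", "data": {"rows": [{"offset": [1, 0.3, 0], "dr": [0, 0, 0], "fingers": 1}, {"offset": [1, 1, 0], "dr": [0, 0, 0], "fingers": 1}, {"offset": [0.6, 1, 0], "dr": [0, 0, 0], "fingers": 1}, {"offset": [0, 1, 0], "dr": [0, 0, 0], "fingers": 1}, {"offset": [0, 1, 0], "dr": [0, 0, 0], "fingers": 1}, {"offset": [0, 1, 0], "dr": [0, 0, 0], "fingers": 1}, {"offset": [0, 0, 0], "dr": [0, 0, 0], "fingers": 1}, {"offset": [0, 0, 0], "dr": [0, 0, 0], "fingers": 1}]}}

```text
clock: 5.1
tool_pos: [0.5143, 0.2493, 0.2309]
eef_rot: [-3.14, 0.0, 1.597]
wrist_force: [0.6, -0.0, 0.3]
width: 1.0
gripper_force: 0.0
```

Run:
```python
from h import *
s=get_state();print(s["clock"],s["tool_pos"],s["eef_rot"],s["joint_positions"].round(2))
```

```text
5.1 [0.51433046 0.2493044  0.23085395] [-3.14006259e+00  4.31312934e-04  1.59679800e+00] [0.41 0.07 1.83 0.   1.24 0.38]
```

{"op": "send_rows", "data": {"rows": [{"offset": [0.2, 0.53, 0], "dr": [0, 0, 0], "fingers": 1}, {"offset": [0.19, 0.53, 0.5], "dr": [0, 0, 0], "fingers": 1}, {"offset": [0, 0, 1], "dr": [0, 0, 0], "fingers": 1}, {"offset": [0, 0, 1], "dr": [0, 0, 0], "fingers": 1}, {"offset": [0, 0, 1], "dr": [0, 0, 0], "fingers": 1}, {"offset": [0, 0, 0], "dr": [0, 0, 0], "fingers": 1}]}}

```text
clock: 5.85
tool_pos: [0.5398, 0.2593, 0.1402]
eef_rot: [-3.136, 0.002, 1.598]
wrist_force: [-0.6, 0.1, 0.7]
width: 1.001
gripper_force: 0.0
```

Run:
```python
from h import *
s=get_state();print(s["clock"],s["tool_pos"],s["eef_rot"])
f=grab_frame("top"); g=grab_frame("scene")
c=np.hstack([cv2.resize(f["image"][180:250,240:340],(400,280),interpolation=cv2.INTER_CUBIC),cv2.resize(g["image"][180:270,300:420][:84],(400,280),interpolation=cv2.INTER_CUBIC)])
cv2.imwrite("pics/c2.png",c[...,::-1])
```

```text
5.85 [0.53980134 0.25930962 0.14024491] [-3.13572502e+00  2.32850972e-03  1.59781439e+00]
```

View pics/c2.png

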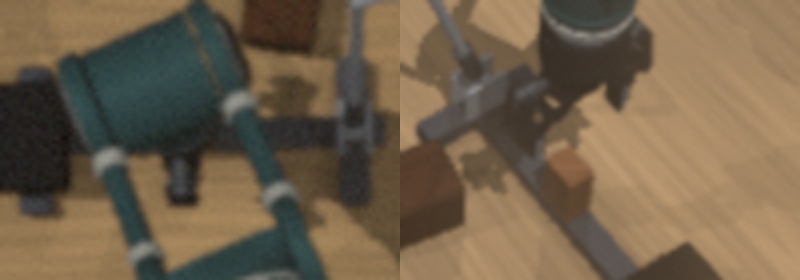

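The gripper stands over the post with the fingers to its ±x sides (post at about (568,180) in the right-hand crop). Going down and closing.

{"op": "send_rows", "data": {"rows": [{"offset": [0, 0, 1], "dr": [0, 0, 0], "fingers": 1}, {"offset": [0, 0, 1], "dr": [0, 0, 0], "fingers": 1}, {"offset": [0, 0, 1], "dr": [0, 0, 0], "fingers": 1}, {"offset": [0, 0, 0.55], "dr": [0, 0, 0], "fingers": 1}, {"offset": [0, 0, 0], "dr": [0, 0, 0], "fingers": 1}, {"offset": [0, 0, 0], "dr": [0, 0, 0], "fingers": 0.55}, {"offset": [0, 0, 0], "dr": [0, 0, 0], "fingers": 0.35}, {"offset": [0, 0, 0], "dr": [0, 0, 0], "fingers": 0}]}}

```text
clock: 6.95
tool_pos: [0.5422, 0.2603, 0.0559]
eef_rot: [3.14, -0.001, 1.598]
wrist_force: [-1.4, -0.2, 7.8]
width: 0.379
gripper_force: 6.4
```

{"op": "send_rows", "data": {"rows": [{"offset": [0, 0, 0], "dr": [0, 0, 0], "fingers": 0}, {"offset": [0, 0, 0], "dr": [0, 0, 0], "fingers": 0}, {"offset": [0, 0, 0], "dr": [0, 0, 0], "fingers": 0}, {"offset": [0, 0, 0], "dr": [0, 0, 0], "fingers": 0}]}}

```text
clock: 7.45
tool_pos: [0.5418, 0.2603, 0.0561]
eef_rot: [3.141, -0.0, 1.598]
wrist_force: [-2.7, 0.0, 6.7]
width: 0.343
gripper_force: 63.0
```

```bash
cat > look.py <<'E'
from h import *
k=np.ones((5,5),np.uint8)
def head(f,guess,r=40):
    u,v=map(int,guess); u0,v0=max(u-r,0),max(v-r,0); im=f["image"][v0:v+r,u0:u+r]
    hsv=cv2.cvtColor(cv2.GaussianBlur(im,(3,3),0),cv2.COLOR_RGB2HSV).astype(int)
    m=((hsv[...,1]<60)&(hsv[...,2]>85)).astype(np.uint8); m=cv2.morphologyEx(m,cv2.MORPH_OPEN,k)
    n,l,s,c=cv2.connectedComponentsWithStats(m); i=1+np.argmax(s[1:,4]); return c[i]+[u0,v0],s[i]+[u0,v0,0,0,0]
E
python3 - <<'E'
from look import *
s=get_state();print(s["clock"],s["tool_pos"],s["eef_rot"],s["width"],s["gripper_force"],s["wrist_force"],s["wrist_torque"])
f=grab_frame("top"); g=grab_frame("scene")
for q,P in((f,(358,186)),(g,(287,149))):
    print(head(q,P)); 
# predicted head point for psi=.3
y=.026; H=np.array([.5408,.26,0])+R.from_euler('z',y).apply([.25*np.sin(.3),-.25,.06+.25*np.cos(.3)])
print(H,proj(f,H),proj(g,H))
# flower heart: dark petals ring centre
for q,b in((f,(418,180,468,240)),(g,(240,125,285,155))):
    hsv=cv2.cvtColor(q["image"],cv2.COLOR_RGB2HSV).astype(int)[b[1]:b[3],b[0]:b[2]]
    m=((hsv[...,1]>105)&(hsv[...,2]<115)).astype(np.uint8)
    n,l,st,c=cv2.connectedComponentsWithStats(m); i=1+np.argmax(st[1:,4]); print("fl",c[i]+b[:2],st[i],onz(q,*(c[i]+b[:2]),.03))
c=np.hstack([cv2.resize(f["image"][150:250,380:480],(400,400)),cv2.resize(g["image"][110:190,230:310],(400,400))]); cv2.imwrite("pics/c3.png",c[...,::-1])
E
```

```text
7.45 [0.54177413 0.26027012 0.0560504 ] [ 3.14134824e+00 -4.71964497e-04  1.59758636e+00] 0.34269573299038314 63.00202488899231 [-2.66337901  0.02716883  6.72582108] [-0.05096142  0.57362118  0.01238118]
(array([359.2630597, 184.6511194]), array([346, 172,  27,  26, 536]))
(array([285.88838612, 148.40573152]), array([273, 134,  28,  29, 663]))
[0.62115435 0.01200516 0.29883412] [360.20953708 181.70702719] [283.96957733 145.33172162]
fl [443.12031558 208.9566075 ] [  8  11  35  36 507] [ 0.55354795 -0.31942888  0.03      ]
fl [261.61904762 137.42857143] [19 11  6  4 21] [ 0.55658918 -0.31913444  0.03      ]
```

View pics/c3.png

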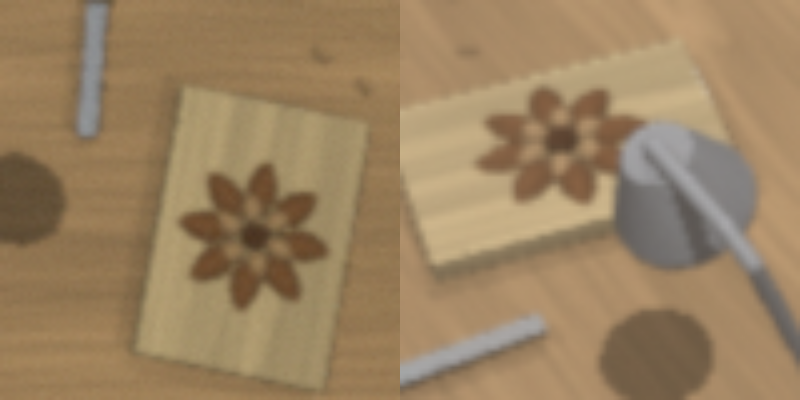

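The crop shows the heart of the lotus clearly at about top (443,209), which puts it near (0.555, -0.319). The grip is sound: 29 mm opening, 63 N. Lifting, with the arm still on its stop.

{"op": "send_rows", "data": {"rows": [{"offset": [0, 0, -0.3], "dr": [0, 0, 0], "fingers": 0}, {"offset": [0, 0, -0.8], "dr": [0, 0, 0], "fingers": 0}, {"offset": [0, 0, -1], "dr": [0, 0, 0], "fingers": 0}, {"offset": [0, 0, -1], "dr": [0, 0, 0], "fingers": 0}, {"offset": [0, 0, -1], "dr": [0, 0, 0], "fingers": 0}, {"offset": [0, 0, -1], "dr": [0, 0, 0], "fingers": 0}, {"offset": [0, 0, -0.8], "dr": [0, 0, 0], "fingers": 0}, {"offset": [0, 0, -0.3], "dr": [0, 0, 0], "fingers": 0}]}}

```text
clock: 8.55
tool_pos: [0.5423, 0.2603, 0.2119]
eef_rot: [3.139, -0.001, 1.598]
wrist_force: [-0.1, 1.0, -8.2]
width: 0.343
gripper_force: 61.3
```

{"op": "send_rows", "data": {"rows": [{"offset": [0, 0, 0], "dr": [0, 0, 0], "fingers": 0}, {"offset": [0, 0, 0], "dr": [0, 0, 0], "fingers": 0}, {"offset": [0, 0, 0], "dr": [0, 0, 0], "fingers": 0}]}}

```text
clock: 8.93
tool_pos: [0.5409, 0.2597, 0.2085]
eef_rot: [-3.139, 0.001, 1.598]
wrist_force: [0.3, 0.7, -9.5]
width: 0.344
gripper_force: 61.3
```

Run:
```python
from look import *
s=get_state();print(s["clock"],s["tool_pos"],s["eef_rot"],s["width"],s["gripper_force"],s["wrist_force"],s["wrist_torque"])
f=grab_frame("top"); g=grab_frame("scene")
T=s["tool_pos"]; y=s["eef_rot"][2]-np.pi/2
Rf=R.from_euler('z',y)
O=T-[0,0,.056]
H=O+Rf.apply([.25*np.sin(.3),-.25,.06+.25*np.cos(.3)])
a,sa=head(f,proj(f,H)); b,sb=head(g,proj(g,H)); print(a,sa,b,sb,proj(f,H),proj(g,H))
P,e=tri(ray(f,*a),ray(g,*b)); q=R.from_euler('y',-.3).apply(Rf.inv().apply(P-O)-[0,-.15,.06]); print("arm frame pt",q,"gap",e)
c=np.hstack([cv2.resize(f["image"][140:260,220:400],(400,267)),cv2.resize(g["image"][80:300,240:420],(400,489))[:267]]); 
c=np.zeros((490,800,3),np.uint8); c[:267,:400]=cv2.resize(f["image"][140:260,220:400],(400,267)); c[:489,400:]=cv2.resize(g["image"][80:300,240:420],(400,489)); cv2.imwrite("pics/c4.png",c[...,::-1])
```

```text
8.925 [0.54090862 0.25966278 0.20853436] [-3.13917711e+00  9.50198690e-04  1.59776340e+00] 0.34399912297998825 61.31219744682312 [ 0.28394301  0.69950778 -9.45341061] [-0.00905315  0.20530216 -0.0408073 ]
[363.25574273 177.46554364] [349 163  29  29 653] [281.86745562 108.34911243] [268  91  31  34 845] [364.53814911 174.3140021 ] [279.57206204 104.70059857]
arm frame pt [-0.00163872 -0.09790883  0.2347092 ] gap 0.0025408410399691164
```

View pics/c4.png

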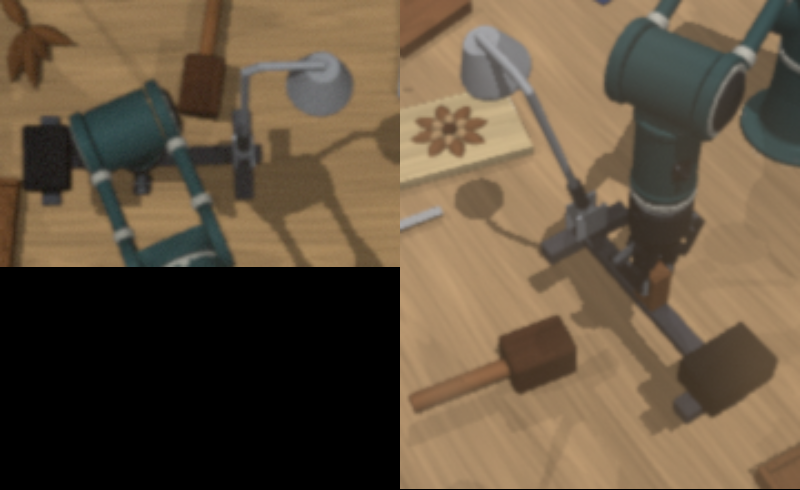

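The lamp hangs level from the gripper, with the head on the + stop at (481,62) in the right-hand crop. The triangulated shade point agrees with the 0.3 rad stop, so it can serve as the lean sensor. Next come a small estimator (EKF) and a planner.

```bash
cat > est.py <<'E'
# usage: est.py [dr_x per row sent ...]  -> estimate of lean psi, plan of tilt for next cycle
import sys,pickle,os
from look import *
from scipy.optimize import minimize, minimize_scalar
C=np.array([-.0016,-.098,.2347]); K,Dm,I,F=.48,.07,.016,.003; TAU=.04; DT=.0125
def sim(x,ts,te,alpha,rec=None):
    p,v,d1,d2,G=x; n=max(1,int(round((te-ts)/DT))); dt=(te-ts)/n; a=alpha(ts)
    for i in range(n):
        an=alpha(ts+(i+1)*dt); ad=(an-a)/dt; r=v-ad
        tq=G*np.sin(p)-K*(p-a)-Dm*r-F*np.tanh(r/.004); v+=dt*tq/(I+dt*(Dm+0*F)) ; p+=dt*v; a=an
        if p-a>.3: p=a+.3; v=min(v,ad)
        if p-a<-.3: p=a-.3; v=max(v,ad)
        if rec is not None: rec.append((p,v,a))
    return np.array([p,v,d1,d2,G])
def foot(s):
    Rt=R.from_euler('xyz',s["eef_rot"]).as_matrix(); return np.c_[Rt[:,1],Rt[:,0],-Rt[:,2]]
def tilt(s): Rf=foot(s); return np.arctan2(-Rf[2,0],np.hypot(Rf[0,0],Rf[1,0]))
def meas(f,s,g):
    Rf=foot(s); hin=s["tool_pos"]+Rf@[0,-.15,.004]; y=np.arctan2(Rf[1,0],Rf[0,0])
    pt=lambda p: proj(f,hin+R.from_euler('zy',[y,p]).apply(C))
    uv,st=head(f,pt(g),30); q=minimize_scalar(lambda p:((pt(p)-uv)**2).sum(),bounds=(-.7,.7),method="bounded"); return q.x,q.fun**.5,st[4]
def main():
    rows=[float(a) for a in sys.argv[1:]]; s=get_state(); t=s["clock"]
    if os.path.exists("ekf.pkl"): D=pickle.load(open("ekf.pkl","rb"))
    else:
        a=tilt(s); D=dict(x=np.array([a+.3,0,0,0,.64]),P=np.diag([.003,.01,.006,.006,.05])**2,t=t,kt=[t-.2,t],ka=[a,a],lev=a)
    t0=t-.125*len(rows)
    if rows and t0>D["kt"][-1]: D["kt"].append(t0); D["ka"].append(D["ka"][-1])
    for i,r in enumerate(rows): D["kt"].append(t0+.125*(i+1)); D["ka"].append(D["ka"][-1]+.1*r)
    al=lambda u:np.interp(u-TAU,D["kt"],D["ka"])
    for n,j in(("top",2),("scene",3)):
        s=get_state(); t=s["clock"]; f=grab_frame(n)
        x,P=D["x"],D["P"]
        if t>D["t"]+1e-6:
            y=sim(x,D["t"],t,al); h=1e-4; J=np.array([(sim(x+h*e,D["t"],t,al)-y)/h for e in np.eye(5)]).T
            q=t-D["t"]; P=J@P@J.T+np.diag([1e-6,.02**2,1e-8,1e-8,1e-7])*q*4; x=y
        m,res,ar=meas(f,s,x[0]); H=np.eye(5)[0]+np.eye(5)[j]; S=H@P@H+.004**2; k=P@H/S
        print(f"{n} t={t:.3f} meas={m:+.4f} pred={x[0]:+.4f} res={res:.1f} area={ar} tilt={tilt(s):+.4f} cmd={al(t):+.4f}",s["tool_pos"].round(4))
        x=x+k*(m-H@x); P=P-np.outer(k,H@P); x[0]=min(x[0],al(t)+.3) ; D["x"],D["P"],D["t"]=x,P,t
    t=get_state()["clock"]; print("x",x.round(4),"sd",np.sqrt(np.diag(P)).round(4))
    pickle.dump(D,open("ekf.pkl","wb"))
    # plan: 8 cycles of NC rows + .1 s look, tilt ramps over NC rows
    x=sim(x,D["t"],t,al); a0=D["ka"][-1]; NC=2; T=.125*NC+.1
    def run(u,rec):
        kt,ka=[t-1,t],[a0,a0]; kt[:0]=D["kt"]; ka[:0]=D["ka"]; kt=list(D["kt"])+[t]; ka=list(D["ka"])+[a0]; a=a0
        for i,ui in enumerate(u): kt+=[t+i*T+.125*NC,t+(i+1)*T]; ka+=[ui,ui]
        return sim(x,t,t+len(u)*T,lambda w:np.interp(w-TAU,kt,ka),rec)
    def cost(u):
        rec=[]; e=run(u,rec); r=np.array(rec); du=np.diff(np.r_[a0,u]); z=r[-1,1]+6*r[-1,0]
        return (r[:,0]**2).mean()*4+.1*(r[:,1]**2).mean()+.3*((u-D["lev"])**2).mean()+3*z*z+1*((u[-1]-D["lev"])**2)+2*(du**2).mean()+50*(np.maximum(abs(du)-.16,0)**2).sum()
    b=min((minimize(cost,g,method="Powell",bounds=[(-.3,.3)]*6,options=dict(maxiter=6,xtol=1e-3,ftol=1e-4)) for g in (np.linspace(a0*.9,D["lev"],6),)),key=lambda r:r.fun); u=b.x; rec=[]; run(u,rec); r=np.array(rec); k=int(T/DT)
    print("a0 %.4f plan tilt"%a0,u.round(3),"psi",r[k-1::k,0].round(3),"v",r[k-1::k,1].round(2)," dr/row=%.2f"%((u[0]-a0)/.1/NC))
if __name__=="__main__": main()
E
time python3 est.py
```

```text
top t=9.025 meas=+0.2966 pred=+0.3016 res=1.1 area=665 tilt=+0.0016 cmd=+0.0016 [0.5412 0.2598 0.209 ]
scene t=9.075 meas=+0.3014 pred=+0.3016 res=0.0 area=841 tilt=+0.0012 cmd=+0.0016 [0.5414 0.2599 0.2093]
x [ 3.016e-01  0.000e+00 -2.900e-03 -1.000e-04  6.400e-01] sd [0.0004 0.0089 0.0038 0.0033 0.05  ]
a0 0.0016 plan tilt [ 0.1   -0.075 -0.107  0.054  0.193 -0.064] psi [ 0.4    0.203  0.05  -0.037  0.133  0.251] v [ 0.   -0.6  -0.48  0.15  1.07 -1.03]  dr/row=0.49
real	0m4.269s
user	0m2.100s
sys	0m0.280s
```

{"op": "send_rows", "data": {"rows": [{"offset": [0, 0, 0], "dr": [-0.3, 0, 0], "fingers": 0}, {"offset": [0, 0, 0], "dr": [-0.3, 0, 0], "fingers": 0}, {"offset": [0, 0, 0], "dr": [-0.3, 0, 0], "fingers": 0}, {"offset": [0, 0, 0], "dr": [-0.3, 0, 0], "fingers": 0}]}}

```text
clock: 9.62
tool_pos: [0.5413, 0.26, 0.2101]
eef_rot: [3.02, -0.0, 1.598]
wrist_force: [0.3, 0.8, -8.0]
width: 0.343
gripper_force: 61.2
```

```bash
sed -i 's/maxiter=6/maxiter=30/; s/for g in (np.linspace(a0\*.9,D\["lev"\],6),)/for g in (np.linspace(a0*.9,D["lev"],6),np.array([-.15,-.1,0,.03,.02,0]),np.array([-.05,.05,.05,0,0,0]))/' est.py; python3 est.py -0.3 -0.3 -0.3 -0.3
```

```text
top t=9.625 meas=+0.1625 pred=+0.1879 res=0.7 area=643 tilt=-0.1219 cmd=-0.1088 [0.5413 0.26   0.2101]
scene t=9.675 meas=+0.1523 pred=+0.1551 res=0.4 area=831 tilt=-0.1220 cmd=-0.1184 [0.5407 0.26   0.21  ]
x [ 1.535e-01 -4.994e-01 -8.600e-03 -5.000e-04  5.350e-01] sd [0.004  0.0425 0.003  0.0031 0.0266]
a0 -0.1184 plan tilt [-0.003 -0.066 -0.129  0.035  0.029  0.066] psi [ 0.022 -0.043 -0.233 -0.259 -0.146 -0.085] v [-0.05 -0.37 -0.81  0.63  0.17  0.27]  dr/row=0.58
```

{"op": "send_rows", "data": {"rows": [{"offset": [0, 0, 0], "dr": [0.4, 0, 0], "fingers": 0}, {"offset": [0, 0, 0], "dr": [0.4, 0, 0], "fingers": 0}]}}

```text
clock: 9.98
tool_pos: [0.5417, 0.2601, 0.2104]
eef_rot: [3.102, -0.0, 1.598]
wrist_force: [0.0, 0.6, -8.8]
width: 0.342
gripper_force: 61.3
```

```bash
python3 - <<'E'
s=open('est.py').read()
i=s.index("    def cost(u):"); j=s.index("    print(\"a0 %.4f")
s=s[:i]+'''    def cyc(q,u,n=NC,lin=True):
        global F
        f0=F; F=0 if lin else F; r=sim(np.array([q[0],q[1],0,0,x[4]]),0,.125*n+.1,lambda w:np.interp(w,[0,.125*n],[q[2],u])); F=f0; return np.r_[r[:2],u]
    h=1e-3; A=np.array([cyc(h*e,h*e[2]*0) for e in np.eye(3)]).T/h; B=cyc(np.zeros(3),h)[:,None]/h
    A[2]=0; Q=np.diag([1,.03,.3]); Rr=np.array([[.3]]); X=solve_discrete_are(A,B,Q,Rr); L=np.linalg.solve(Rr+B.T@X@B,B.T@X@A)
    q=np.array([x[0],x[1],a0-D["lev"]]); u=[];r=[]
    for i in range(6):
        w=np.clip(-(L@q)[0],q[2]-.15,q[2]+.15); q=cyc(q,w,lin=False); u.append(w+D["lev"]); r.append(q)
    u=np.array(u); r=np.array(r); k=1
'''+s[j:]
s=s.replace("from look import *","from look import *\nfrom scipy.linalg import solve_discrete_are")
open('est.py','w').write(s)
E
time python3 est.py .4 .4
```

```text
top t=9.975 meas=+0.0693 pred=+0.0564 res=0.9 area=633 tilt=-0.0398 cmd=-0.0400 [0.5417 0.2601 0.2104]
scene t=10.025 meas=+0.0627 pred=+0.0664 res=0.6 area=831 tilt=-0.0393 cmd=-0.0384 [0.5426 0.2601 0.2103]
x [ 0.0646 -0.0998 -0.0022 -0.0012  0.6306] sd [0.0042 0.0289 0.0034 0.0035 0.0312]
a0 -0.0384 plan tilt [-0.029 -0.012 -0.01  -0.009 -0.008 -0.008] psi [0.032 0.019 0.016 0.015 0.014 0.013] v [-0.08 -0.01 -0.01 -0.   -0.   -0.  ]  dr/row=0.05
real	0m2.770s
user	0m1.683s
sys	0m0.193s
```

{"op": "send_rows", "data": {"rows": [{"offset": [0, 0, 0], "dr": [0.05, 0, 0], "fingers": 0}, {"offset": [0, 0, 0], "dr": [0.05, 0, 0], "fingers": 0}]}}

```text
clock: 10.32
tool_pos: [0.5415, 0.26, 0.21]
eef_rot: [3.112, 0.0, 1.598]
wrist_force: [0.1, 0.5, -9.7]
width: 0.342
gripper_force: 61.3
```

```bash
python3 est.py .05 .05
```

```text
top t=10.325 meas=+0.0496 pred=+0.0404 res=1.1 area=633 tilt=-0.0300 cmd=-0.0286 [0.5415 0.26   0.21  ]
scene t=10.375 meas=+0.0468 pred=+0.0491 res=0.8 area=831 tilt=-0.0299 cmd=-0.0284 [0.5416 0.26   0.21  ]
x [ 0.0492 -0.0306 -0.0024 -0.0024  0.6522] sd [0.0042 0.0224 0.0031 0.0032 0.0199]
a0 -0.0284 plan tilt [-0.03  -0.013 -0.011 -0.01  -0.009 -0.009] psi [0.03  0.019 0.017 0.016 0.015 0.014] v [-0.07 -0.01 -0.01 -0.   -0.   -0.  ]  dr/row=-0.01
```

{"op": "send_rows", "data": {"rows": [{"offset": [0, 0, 0], "dr": [-0.03, 0, 0], "fingers": 0}, {"offset": [0, 0, 0], "dr": [-0.02, 0, 0], "fingers": 0}]}}

```text
clock: 10.68
tool_pos: [0.5416, 0.26, 0.2101]
eef_rot: [3.106, -0.0, 1.598]
wrist_force: [-0.3, -0.7, -9.6]
width: 0.345
gripper_force: 61.3
```

```bash
python3 est.py -.03 -.02
```

```text
top t=10.675 meas=+0.0369 pred=+0.0352 res=2.7 area=675 tilt=-0.0353 cmd=-0.0334 [0.5416 0.26   0.2101]
scene t=10.725 meas=+0.0242 pred=+0.0353 res=0.8 area=838 tilt=-0.0353 cmd=-0.0334 [0.5416 0.26   0.2101]
x [ 0.0308 -0.0811 -0.0012 -0.0034  0.6507] sd [0.0041 0.021  0.003  0.003  0.0165]
a0 -0.0334 plan tilt [-0.008 -0.009 -0.007 -0.007 -0.006 -0.006] psi [0.015 0.012 0.012 0.011 0.011 0.01 ] v [-0.   -0.01 -0.   -0.   -0.   -0.  ]  dr/row=0.13
```

{"op": "send_rows", "data": {"rows": [{"offset": [0, 0, 0], "dr": [0.13, 0, 0], "fingers": 0}, {"offset": [0, 0, 0], "dr": [0.13, 0, 0], "fingers": 0}]}}

```text
clock: 11.02
tool_pos: [0.5418, 0.2601, 0.2101]
eef_rot: [3.133, -0.0, 1.598]
wrist_force: [0.2, 0.1, -9.5]
width: 0.34
gripper_force: 61.3
```

```bash
python3 est.py .13 .13
```

```text
top t=11.025 meas=+0.0153 pred=+0.0157 res=3.0 area=668 tilt=-0.0085 cmd=-0.0080 [0.5418 0.2601 0.2101]
scene t=11.075 meas=+0.0028 pred=+0.0167 res=0.7 area=837 tilt=-0.0083 cmd=-0.0074 [0.5421 0.26   0.2101]
x [ 1.120e-02 -9.900e-03  1.000e-04 -4.000e-03  6.474e-01] sd [0.004  0.0179 0.0029 0.0029 0.0156]
a0 -0.0074 plan tilt [-0.006 -0.006 -0.005 -0.005 -0.005 -0.005] psi [0.011 0.01  0.01  0.009 0.009 0.008] v [-0. -0. -0. -0. -0. -0.]  dr/row=0.01
```

{"op": "send_rows", "data": {"rows": [{"offset": [0, 0, 0], "dr": [0.02, 0, 0], "fingers": 0}, {"offset": [0, 0, 0], "dr": [0, 0, 0], "fingers": 0}]}}

```text
clock: 11.38
tool_pos: [0.5417, 0.26, 0.21]
eef_rot: [3.135, 0.0, 1.598]
wrist_force: [0.1, 0.3, -8.4]
width: 0.343
gripper_force: 61.3
```

```bash
python3 est.py .02 0
```

```text
top t=11.375 meas=+0.0116 pred=+0.0117 res=2.1 area=666 tilt=-0.0069 cmd=-0.0054 [0.5417 0.26   0.21  ]
scene t=11.425 meas=-0.0024 pred=+0.0115 res=0.3 area=865 tilt=-0.0070 cmd=-0.0054 [0.5417 0.26   0.21  ]
x [ 0.0073 -0.0018  0.0014 -0.0043  0.6457] sd [0.0037 0.009  0.0028 0.0028 0.0155]
a0 -0.0054 plan tilt [-0.003 -0.004 -0.003 -0.004 -0.003 -0.003] psi [0.008 0.007 0.007 0.006 0.007 0.006] v [-0. -0. -0. -0. -0. -0.]  dr/row=0.01
```

{"op": "send_rows", "data": {"rows": [{"offset": [0, 0, 0], "dr": [0.05, 0, 0], "fingers": 0}, {"offset": [0, 0, 0], "dr": [0.02, 0, 0], "fingers": 0}]}}

```text
clock: 11.72
tool_pos: [0.5417, 0.26, 0.2101]
eef_rot: [-3.142, -0.0, 1.598]
wrist_force: [0.0, 0.0, -8.6]
width: 0.347
gripper_force: 61.3
```

```bash
python3 -c "
import pickle
D=pickle.load(open('ekf.pkl','rb')); D['ka']=[a-.0015 for a in D['ka']]; D['lev']=0.; D['x'][:2]=[.004,-.01]; D['x'][2:4]=[.006,-.004]; pickle.dump(D,open('ekf.pkl','wb'))"
python3 est.py .05 .02
```

```text
top t=11.725 meas=+0.0174 pred=+0.0066 res=2.7 area=673 tilt=+0.0001 cmd=-0.0000 [0.5417 0.26   0.2101]
scene t=11.775 meas=+0.0080 pred=+0.0097 res=0.8 area=832 tilt=+0.0001 cmd=+0.0001 [0.5418 0.26   0.21  ]
x [ 0.0108  0.013   0.0055 -0.0046  0.6459] sd [0.0037 0.0194 0.0027 0.0027 0.0155]
a0 0.0001 plan tilt [-0.009  0.001 -0.005  0.002 -0.005  0.003] psi [ 0.002  0.005 -0.001  0.004 -0.001  0.004] v [-0.03  0.01 -0.02  0.01 -0.02  0.01]  dr/row=-0.04
```

{"op": "send_rows", "data": {"rows": [{"offset": [0, 0, 0], "dr": [0, 0, 0], "fingers": 0}, {"offset": [0, 0, 0], "dr": [0, 0, 0], "fingers": 0}]}}

```text
clock: 12.08
tool_pos: [0.5417, 0.26, 0.21]
eef_rot: [3.142, 0.0, 1.598]
wrist_force: [-0.2, 0.3, -9.0]
width: 0.34
gripper_force: 61.3
```

```bash
python3 est.py 0 0
```

```text
top t=12.075 meas=+0.0189 pred=+0.0121 res=1.3 area=635 tilt=-0.0000 cmd=+0.0001 [0.5417 0.26   0.21  ]
scene t=12.125 meas=+0.0105 pred=+0.0129 res=0.7 area=846 tilt=-0.0000 cmd=+0.0001 [0.5417 0.26   0.2101]
x [ 0.0138  0.0034  0.0053 -0.0046  0.6459] sd [0.0036 0.0096 0.0027 0.0026 0.0155]
a0 0.0001 plan tilt [-0.01   0.002 -0.005  0.002 -0.005  0.003] psi [ 0.003  0.005 -0.001  0.004 -0.001  0.004] v [-0.04  0.01 -0.02  0.01 -0.02  0.01]  dr/row=-0.05
```

{"op": "send_rows", "data": {"rows": [{"offset": [0, 0, 0], "dr": [-0.2, 0, 0], "fingers": 0}, {"offset": [0, 0, 0], "dr": [0, 0, 0], "fingers": 0}, {"offset": [0, 0, 0], "dr": [0.2, 0, 0], "fingers": 0}]}}

```text
clock: 12.55
tool_pos: [0.5412, 0.2601, 0.2102]
eef_rot: [-3.141, -0.0, 1.598]
wrist_force: [0.0, -0.4, -9.5]
width: 0.349
gripper_force: 61.3
```

```bash
python3 est.py -.2 0 .2
```

```text
top t=12.550 meas=-0.0016 pred=-0.0099 res=3.1 area=673 tilt=+0.0008 cmd=-0.0007 [0.5412 0.2601 0.2102]
scene t=12.600 meas=-0.0190 pred=-0.0081 res=0.8 area=847 tilt=+0.0011 cmd=+0.0001 [0.5419 0.2601 0.2102]
x [-0.0109 -0.004   0.0058 -0.0049  0.6461] sd [0.0038 0.0104 0.0025 0.0025 0.0155]
a0 0.0001 plan tilt [ 0.008 -0.001  0.006 -0.002  0.005 -0.002] psi [-0.002 -0.006  0.    -0.004  0.001 -0.004] v [ 0.02 -0.01  0.02 -0.01  0.01 -0.01]  dr/row=0.04
```

{"op": "send_rows", "data": {"rows": [{"offset": [0, 0, 0], "dr": [0.12, 0, 0], "fingers": 0}, {"offset": [0, 0, 0], "dr": [0, 0, 0], "fingers": 0}, {"offset": [0, 0, 0], "dr": [-0.12, 0, 0], "fingers": 0}]}}

```text
clock: 13.02
tool_pos: [0.542, 0.26, 0.2099]
eef_rot: [3.141, 0.0, 1.598]
wrist_force: [0.8, -0.4, -9.0]
width: 0.345
gripper_force: 61.3
```

```bash
python3 est.py .12 0 -.12
```

```text
top t=13.025 meas=+0.0067 pred=+0.0020 res=2.6 area=684 tilt=-0.0004 cmd=+0.0005 [0.542  0.26   0.2099]
scene t=13.075 meas=-0.0054 pred=+0.0008 res=0.8 area=842 tilt=-0.0006 cmd=+0.0001 [0.5415 0.26   0.2099]
x [-0.     -0.0057  0.0062 -0.0046  0.647 ] sd [0.0038 0.0203 0.0022 0.0022 0.0152]
a0 0.0001 plan tilt [0. 0. 0. 0. 0. 0.] psi [-0. -0. -0. -0. -0. -0.] v [ 0. -0.  0. -0.  0.  0.]  dr/row=0.00
```

Balanced near zero. Holding for the required couple of seconds, with a check each second.

{"op": "send_rows", "data": {"rows": [{"offset": [0, 0, 0], "dr": [0, 0, 0], "fingers": 0}, {"offset": [0, 0, 0], "dr": [0, 0, 0], "fingers": 0}, {"offset": [0, 0, 0], "dr": [0, 0, 0], "fingers": 0}, {"offset": [0, 0, 0], "dr": [0, 0, 0], "fingers": 0}]}}

```text
clock: 13.62
tool_pos: [0.5417, 0.26, 0.2101]
eef_rot: [3.142, -0.0, 1.598]
wrist_force: [0.8, -0.5, -8.9]
width: 0.343
gripper_force: 61.3
```

```bash
python3 est.py 0 0 0 0
```

```text
top t=13.625 meas=+0.0078 pred=-0.0001 res=3.0 area=671 tilt=-0.0001 cmd=+0.0001 [0.5417 0.26   0.2101]
scene t=13.675 meas=-0.0042 pred=+0.0008 res=0.8 area=850 tilt=-0.0000 cmd=+0.0001 [0.5417 0.26   0.21  ]
x [ 7.000e-04  2.000e-04  6.100e-03 -4.800e-03  6.466e-01] sd [0.0033 0.009  0.0022 0.0021 0.0151]
a0 0.0001 plan tilt [-0.001 -0.    -0.    -0.    -0.    -0.   ] psi [0.    0.001 0.    0.    0.    0.   ] v [-0.  0. -0.  0. -0.  0.]  dr/row=-0.00
```

{"op": "send_rows", "data": {"rows": [{"offset": [0, 0, 0], "dr": [0, 0, 0], "fingers": 0}, {"offset": [0, 0, 0], "dr": [0, 0, 0], "fingers": 0}, {"offset": [0, 0, 0], "dr": [0, 0, 0], "fingers": 0}, {"offset": [0, 0, 0], "dr": [0, 0, 0], "fingers": 0}, {"offset": [0, 0, 0], "dr": [0, 0, 0], "fingers": 0}, {"offset": [0, 0, 0], "dr": [0, 0, 0], "fingers": 0}, {"offset": [0, 0, 0], "dr": [0, 0, 0], "fingers": 0}, {"offset": [0, 0, 0], "dr": [0, 0, 0], "fingers": 0}]}}

```text
clock: 14.72
tool_pos: [0.5417, 0.26, 0.21]
eef_rot: [-3.142, -0.0, 1.598]
wrist_force: [0.3, -0.5, -8.7]
width: 0.343
gripper_force: 61.3
```

```bash
python3 est.py 0 0 0 0 0 0 0 0
```

```text
top t=14.725 meas=+0.0097 pred=+0.0009 res=2.9 area=665 tilt=+0.0000 cmd=+0.0001 [0.5417 0.26   0.21  ]
scene t=14.775 meas=-0.0039 pred=+0.0023 res=0.8 area=851 tilt=+0.0001 cmd=+0.0001 [0.5417 0.26   0.21  ]
x [ 1.900e-03  4.000e-04  6.100e-03 -5.100e-03  6.462e-01] sd [0.0032 0.009  0.0021 0.0021 0.015 ]
a0 0.0001 plan tilt [-0.001 -0.    -0.001 -0.    -0.001 -0.   ] psi [0.    0.001 0.    0.001 0.001 0.001] v [-0.  0. -0.  0. -0. -0.]  dr/row=-0.01
```

{"op": "send_rows", "data": {"rows": [{"offset": [0, 0, 0], "dr": [0, 0, 0], "fingers": 0}, {"offset": [0, 0, 0], "dr": [0, 0, 0], "fingers": 0}, {"offset": [0, 0, 0], "dr": [0, 0, 0], "fingers": 0}, {"offset": [0, 0, 0], "dr": [0, 0, 0], "fingers": 0}, {"offset": [0, 0, 0], "dr": [0, 0, 0], "fingers": 0}, {"offset": [-0.05, 0, 0], "dr": [0, 0, 0], "fingers": 0}, {"offset": [-0.1, 0, 0], "dr": [0, 0, 0], "fingers": 0}, {"offset": [-0.15, 0, 0], "dr": [0, 0, 0], "fingers": 0}]}}

```text
clock: 15.82
tool_pos: [0.5419, 0.2523, 0.21]
eef_rot: [-3.142, 0.0, 1.598]
wrist_force: [0.7, -0.9, -7.8]
width: 0.344
gripper_force: 61.3
```

```bash
python3 est.py 0 0 0 0 0 0 0 0
```

```text
top t=15.825 meas=+0.0067 pred=+0.0024 res=2.4 area=679 tilt=+0.0000 cmd=+0.0001 [0.5419 0.2523 0.21  ]
scene t=15.875 meas=-0.0047 pred=+0.0015 res=0.7 area=840 tilt=+0.0001 cmd=+0.0001 [0.5419 0.2517 0.21  ]
x [ 1.000e-03  2.000e-04  6.300e-03 -4.900e-03  6.466e-01] sd [0.0032 0.009  0.0021 0.002  0.015 ]
a0 0.0001 plan tilt [-0.001 -0.    -0.001 -0.    -0.    -0.   ] psi [0.    0.001 0.    0.001 0.    0.001] v [-0.  0. -0.  0. -0. -0.]  dr/row=-0.00
```

{"op": "send_rows", "data": {"rows": [{"offset": [-0.15, 0, 0], "dr": [0, 0, 0], "fingers": 0}, {"offset": [-0.3, 0, 0], "dr": [0, 0, 0], "fingers": 0}, {"offset": [-0.4, 0, 0], "dr": [0, 0, 0], "fingers": 0}, {"offset": [-0.4, 0, 0], "dr": [0, 0, 0], "fingers": 0}, {"offset": [-0.3, 0, 0], "dr": [0, 0, 0], "fingers": 0}, {"offset": [-0.15, 0, 0], "dr": [0, 0, 0], "fingers": 0}]}}

```text
clock: 16.68
tool_pos: [0.5431, 0.2093, 0.2101]
eef_rot: [3.142, -0.0, 1.597]
wrist_force: [-0.5, 0.3, -9.1]
width: 0.344
gripper_force: 61.3
```

```bash
python3 est.py 0 0 0 0 0 0
```

```text
top t=16.675 meas=+0.0092 pred=+0.0012 res=1.7 area=697 tilt=-0.0000 cmd=+0.0001 [0.5431 0.2093 0.2101]
scene t=16.725 meas=-0.0023 pred=+0.0020 res=0.9 area=806 tilt=-0.0000 cmd=+0.0001 [0.5431 0.2091 0.2101]
x [ 2.200e-03  5.000e-04  6.200e-03 -5.000e-03  6.463e-01] sd [0.0031 0.009  0.002  0.002  0.015 ]
a0 0.0001 plan tilt [-0.002 -0.    -0.001 -0.    -0.001 -0.   ] psi [0.    0.002 0.001 0.001 0.001 0.001] v [-0.  0. -0.  0. -0. -0.]  dr/row=-0.01
```

{"op": "send_rows", "data": {"rows": [{"offset": [-0.25, 0, 0], "dr": [0, 0, 0], "fingers": 0}, {"offset": [-0.5, -0.01, 0], "dr": [0, 0, 0], "fingers": 0}, {"offset": [-0.6, -0.01, 0], "dr": [0, 0, 0], "fingers": 0}, {"offset": [-0.6, -0.01, 0], "dr": [0, 0, 0], "fingers": 0}, {"offset": [-0.6, -0.01, 0], "dr": [0, 0, 0], "fingers": 0}, {"offset": [-0.6, -0.01, 0], "dr": [0, 0, 0], "fingers": 0}, {"offset": [-0.5, 0, 0], "dr": [0, 0, 0], "fingers": 0}, {"offset": [-0.25, 0, 0], "dr": [0, 0, 0], "fingers": 0}]}}

```text
clock: 17.77
tool_pos: [0.5445, 0.1116, 0.2101]
eef_rot: [3.142, -0.0, 1.597]
wrist_force: [-0.3, -0.2, -8.3]
width: 0.343
gripper_force: 61.3
```

```bash
python3 est.py 0 0 0 0 0 0 0 0
```

```text
top t=17.775 meas=+0.0089 pred=+0.0028 res=0.3 area=698 tilt=-0.0001 cmd=+0.0001 [0.5445 0.1116 0.2101]
scene t=17.825 meas=-0.0238 pred=+0.0028 res=12.5 area=1748 tilt=-0.0000 cmd=+0.0001 [0.5445 0.1111 0.2101]
x [-0.0049 -0.0013  0.0079 -0.0049  0.6482] sd [0.0031 0.009  0.002  0.002  0.015 ]
a0 0.0001 plan tilt [0.004 0.    0.003 0.001 0.002 0.001] psi [-0.001 -0.004 -0.001 -0.003 -0.001 -0.002] v [ 0. -0.  0. -0.  0. -0.]  dr/row=0.02
```

```bash
sed -i 's/hsv\[...,1\]<60/hsv[...,1]<42/' look.py
python3 - <<'E'
s=open('est.py').read()
s=s.replace("S=H@P@H+.004**2;","S=H@P@H+(.004 if res<4 else 1)**2;")
open('est.py','w').write(s)
import pickle
D=pickle.load(open('ekf.pkl','rb')); D['x'][:4]=[.003,0,.006,-.005]; pickle.dump(D,open('ekf.pkl','wb'))
E
python3 est.py
python3 - <<'E'
from look import *
f=grab_frame("top"); g=grab_frame("scene")
c=np.zeros((400,800,3),np.uint8); c[:,:400]=cv2.resize(f["image"][110:260,330:480],(400,400)); c[:,400:]=cv2.resize(g["image"][20:200,180:360],(400,400)); cv2.imwrite("pics/c5.png",c[...,::-1])
E
```

```text
top t=17.875 meas=+0.0100 pred=+0.0030 res=0.6 area=644 tilt=+0.0000 cmd=+0.0001 [0.5444 0.1119 0.21  ]
scene t=17.925 meas=-0.0236 pred=+0.0033 res=13.1 area=1685 tilt=-0.0001 cmd=+0.0001 [0.5445 0.1124 0.2101]
x [ 0.0033  0.0007  0.006  -0.0051  0.6481] sd [0.003 0.009 0.002 0.002 0.015]
a0 0.0001 plan tilt [-0.002 -0.    -0.002 -0.001 -0.002 -0.001] psi [0.001 0.003 0.001 0.002 0.001 0.002] v [-0.  0. -0.  0. -0. -0.]  dr/row=-0.01
```

View pics/c5.png

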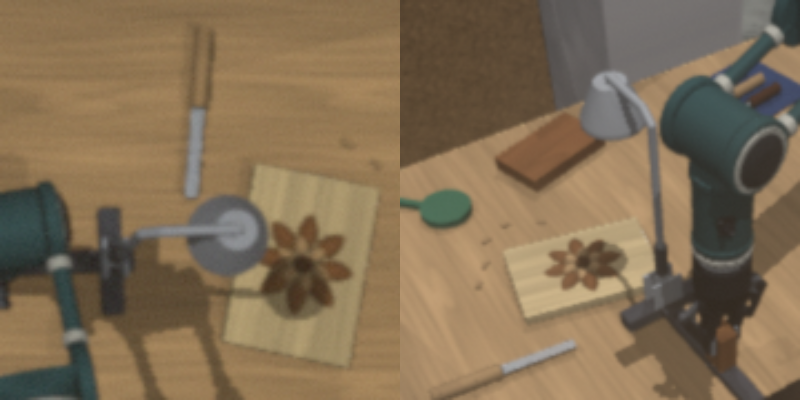

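The arm is still upright: the head is at (230,235) in the top crop, and the flower has not yet been reached. In the scene view the shade now stands against the grey wall, so that view is rejected as an outlier.

{"op": "send_rows", "data": {"rows": [{"offset": [-0.25, 0, 0], "dr": [0, 0, 0], "fingers": 0}, {"offset": [-0.5, -0.01, 0], "dr": [0, 0, 0], "fingers": 0}, {"offset": [-0.6, -0.01, 0], "dr": [0, 0, 0], "fingers": 0}, {"offset": [-0.6, -0.01, 0], "dr": [0, 0, 0], "fingers": 0}, {"offset": [-0.5, 0, 0], "dr": [0, 0, 0], "fingers": 0}, {"offset": [-0.25, 0, 0], "dr": [0, 0, 0], "fingers": 0}]}}

```text
clock: 18.82
tool_pos: [0.5455, 0.0438, 0.2101]
eef_rot: [3.142, 0.0, 1.597]
wrist_force: [-0.1, 0.6, -8.4]
width: 0.342
gripper_force: 61.3
```

```bash
python3 est.py 0 0 0 0 0 0
```

```text
top t=18.825 meas=+0.0109 pred=+0.0040 res=0.5 area=641 tilt=-0.0001 cmd=+0.0001 [0.5455 0.0438 0.2101]
scene t=18.875 meas=-0.0876 pred=+0.0045 res=10.5 area=1596 tilt=-0.0001 cmd=+0.0001 [0.5456 0.0435 0.2101]
x [ 0.0045  0.001   0.006  -0.0051  0.648 ] sd [0.0035 0.0091 0.002  0.0019 0.015 ]
a0 0.0001 plan tilt [-0.003 -0.    -0.003 -0.001 -0.002 -0.001] psi [0.001 0.003 0.001 0.003 0.001 0.002] v [-0.  0. -0.  0. -0.  0.]  dr/row=-0.02
```

{"op": "send_rows", "data": {"rows": [{"offset": [-0.25, 0, 0], "dr": [0, 0, 0], "fingers": 0}, {"offset": [-0.5, -0.01, 0], "dr": [0, 0, 0], "fingers": 0}, {"offset": [-0.7, -0.01, 0], "dr": [0, 0, 0], "fingers": 0}, {"offset": [-0.8, -0.01, 0], "dr": [0, 0, 0], "fingers": 0}, {"offset": [-0.8, 0, 0], "dr": [0, 0, 0], "fingers": 0}, {"offset": [-0.7, 0, 0], "dr": [0, 0, 0], "fingers": 0}, {"offset": [-0.5, 0, 0], "dr": [0, 0, 0], "fingers": 0}, {"offset": [-0.25, 0, 0], "dr": [0, 0, 0], "fingers": 0}]}}

```text
clock: 19.92
tool_pos: [0.5478, -0.0684, 0.21]
eef_rot: [-3.142, -0.0, 1.597]
wrist_force: [-0.2, 0.8, -8.3]
width: 0.342
gripper_force: 61.3
```

```bash
python3 est.py 0 0 0 0 0 0 0 0; python3 est.py | head -2
python3 - <<'E'
from est import *
s=get_state(); f=grab_frame("top"); g=grab_frame("scene")
Rf=foot(s); print("head est",s["tool_pos"]+Rf@[0,-.25,.254],s["eef_rot"])
for q,b in((f,(400,170,480,250)),):
    hsv=cv2.cvtColor(q["image"],cv2.COLOR_RGB2HSV).astype(int)[b[1]:b[3],b[0]:b[2]]
    m=(hsv[...,1]<42)&(hsv[...,2]>85); v,u=np.where(m); print("top head mask bbox",u.min()+b[0],u.max()+b[0],v.min()+b[1],v.max()+b[1])
c=np.zeros((400,800,3),np.uint8); c[:,:400]=cv2.resize(f["image"][130:260,370:500],(400,400)); c[:,400:]=cv2.resize(g["image"][20:200,160:340],(400,400)); cv2.imwrite("pics/c6.png",c[...,::-1])
E
```

```text
top t=19.925 meas=+0.0148 pred=+0.0056 res=0.6 area=668 tilt=+0.0000 cmd=+0.0001 [ 0.5478 -0.0684  0.21  ]
scene t=19.975 meas=-0.1117 pred=+0.0075 res=2.9 area=1500 tilt=+0.0000 cmd=+0.0001 [ 0.5478 -0.0687  0.21  ]
x [-0.0378 -0.0123  0.0155 -0.0057  0.6536] sd [0.0032 0.0092 0.002  0.0019 0.015 ]
a0 0.0001 plan tilt [ 0.03  -0.002  0.006 -0.003  0.005 -0.003] psi [-0.016 -0.006  0.001 -0.004  0.002 -0.004] v [ 0.12 -0.01  0.02 -0.02  0.02 -0.02]  dr/row=0.15
top t=20.025 meas=+0.0147 pred=-0.0386 res=0.8 area=676 tilt=+0.0001 cmd=+0.0001 [ 0.5478 -0.068   0.21  ]
scene t=20.075 meas=-0.1219 pred=-0.0276 res=4.1 area=1578 tilt=+0.0001 cmd=+0.0001 [ 0.5477 -0.0675  0.21  ]
head est [ 0.5545378  -0.31713778  0.46383682] [-3.14149255e+00 -6.06590628e-04  1.59777182e+00]
top head mask bbox 400 479 170 242
```

View pics/c6.png

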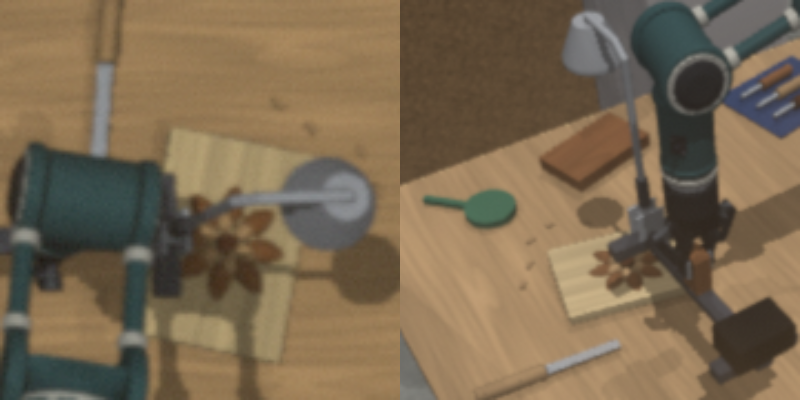

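The head hangs over the heart of the lotus: estimated (0.5545, -0.317) against (0.555, -0.319). The apparent shift in the picture is parallax from its height. The scene view is fooled by the wall, so from here I use the top view only. A tiny pulse will centre the lean.

```bash
python3 - <<'E'
s=open('est.py').read()
s=s.replace('("scene",3)]','("top",2)]')
open('est.py','w').write(s)
import pickle
D=pickle.load(open('ekf.pkl','rb')); D['x'][:5]=[.0085,0,.006,-.005,.646]; pickle.dump(D,open('ekf.pkl','wb'))
E
python3 est.py
```

```text
top t=20.225 meas=+0.0145 pred=+0.0088 res=0.6 area=666 tilt=+0.0001 cmd=+0.0001 [ 0.5478 -0.0669  0.21  ]
top t=20.275 meas=+0.0143 pred=+0.0088 res=0.3 area=653 tilt=-0.0000 cmd=+0.0001 [ 0.5478 -0.0668  0.21  ]
x [ 0.0086  0.0019  0.006  -0.005   0.6461] sd [0.0029 0.009  0.0019 0.0019 0.015 ]
a0 0.0001 plan tilt [-0.006  0.001 -0.005  0.001 -0.004  0.002] psi [ 0.002  0.005  0.     0.004 -0.001  0.004] v [-0.02  0.01 -0.01  0.01 -0.01  0.01]  dr/row=-0.03
```

{"op": "send_rows", "data": {"rows": [{"offset": [0, 0, 0], "dr": [-0.1, 0, 0], "fingers": 0}, {"offset": [0, 0, 0], "dr": [0, 0, 0], "fingers": 0}, {"offset": [0, 0, 0], "dr": [0.1, 0, 0], "fingers": 0}]}}

```text
clock: 20.7
tool_pos: [0.5476, -0.0674, 0.2101]
eef_rot: [-3.141, 0.0, 1.598]
wrist_force: [-0.5, 0.6, -8.4]
width: 0.342
gripper_force: 61.3
```

```bash
python3 est.py -.1 0 .1
```

```text
top t=20.700 meas=+0.0045 pred=-0.0023 res=0.6 area=664 tilt=+0.0003 cmd=-0.0003 [ 0.5476 -0.0674  0.2101]
top t=20.750 meas=+0.0061 pred=-0.0015 res=0.5 area=656 tilt=+0.0005 cmd=+0.0001 [ 0.5479 -0.0674  0.2101]
x [-0.0007  0.0062  0.0058 -0.0051  0.6458] sd [0.0034 0.0206 0.0019 0.0018 0.0149]
a0 0.0001 plan tilt [0. 0. 0. 0. 0. 0.] psi [-0. -0. -0. -0. -0. -0.] v [ 0. -0.  0.  0.  0.  0.]  dr/row=0.00
```

{"op": "send_rows", "data": {"rows": [{"offset": [-0.05, 0, 0], "dr": [0, 0, 0], "fingers": 0}, {"offset": [0, 0, 0], "dr": [0, 0, 0], "fingers": 0}, {"offset": [0, 0, 0], "dr": [0, 0, 0], "fingers": 0}, {"offset": [0, 0, 0], "dr": [0, 0, 0], "fingers": 0}, {"offset": [0, 0, 0], "dr": [0, 0, 0], "fingers": 0}, {"offset": [0, 0, 0], "dr": [0, 0, 0], "fingers": 0}, {"offset": [0, 0, 0], "dr": [0, 0, 0], "fingers": 0}, {"offset": [0, 0, 0], "dr": [0, 0, 0], "fingers": 0}]}}

```text
clock: 21.8
tool_pos: [0.5478, -0.0687, 0.21]
eef_rot: [3.142, 0.0, 1.598]
wrist_force: [-0.1, -0.4, -8.8]
width: 0.345
gripper_force: 61.3
```

```bash
python3 est.py 0 0 0 0 0 0 0 0
```

```text
top t=21.800 meas=+0.0056 pred=-0.0007 res=0.5 area=661 tilt=-0.0000 cmd=+0.0001 [ 0.5478 -0.0687  0.21  ]
top t=21.850 meas=+0.0058 pred=-0.0004 res=0.5 area=663 tilt=-0.0000 cmd=+0.0001 [ 0.5478 -0.0687  0.21  ]
x [-3.000e-04 -0.000e+00  5.800e-03 -5.200e-03  6.457e-01] sd [0.0032 0.009  0.0018 0.0018 0.0149]
a0 0.0001 plan tilt [0. 0. 0. 0. 0. 0.] psi [-0. -0. -0. -0. -0. -0.] v [ 0. -0.  0.  0.  0.  0.]  dr/row=0.00
```

Steady. Holding, with checks.

{"op": "send_rows", "data": {"rows": [{"offset": [0, 0, 0], "dr": [0, 0, 0], "fingers": 0}, {"offset": [0, 0, 0], "dr": [0, 0, 0], "fingers": 0}, {"offset": [0, 0, 0], "dr": [0, 0, 0], "fingers": 0}, {"offset": [0, 0, 0], "dr": [0, 0, 0], "fingers": 0}, {"offset": [0, 0, 0], "dr": [0, 0, 0], "fingers": 0}, {"offset": [0, 0, 0], "dr": [0, 0, 0], "fingers": 0}, {"offset": [0, 0, 0], "dr": [0, 0, 0], "fingers": 0}, {"offset": [0, 0, 0], "dr": [0, 0, 0], "fingers": 0}]}}

```text
clock: 22.9
tool_pos: [0.5478, -0.0687, 0.21]
eef_rot: [-3.142, -0.0, 1.598]
wrist_force: [-0.2, 0.2, -8.1]
width: 0.345
gripper_force: 61.3
```

```bash
python3 est.py 0 0 0 0 0 0 0 0
```

```text
top t=22.900 meas=+0.0063 pred=-0.0003 res=0.5 area=658 tilt=+0.0000 cmd=+0.0001 [ 0.5478 -0.0687  0.21  ]
top t=22.950 meas=+0.0055 pred=+0.0001 res=0.5 area=660 tilt=+0.0000 cmd=+0.0001 [ 0.5478 -0.0687  0.21  ]
x [ 0.      0.      0.0057 -0.0052  0.6456] sd [0.0031 0.009  0.0018 0.0018 0.0149]
a0 0.0001 plan tilt [-0.  0. -0.  0.  0.  0.] psi [-0. -0. -0. -0. -0. -0.] v [-0.  0. -0.  0. -0.  0.]  dr/row=-0.00
```

{"op": "send_rows", "data": {"rows": [{"offset": [0, 0, 0], "dr": [0, 0, 0], "fingers": 0}, {"offset": [0, 0, 0], "dr": [0, 0, 0], "fingers": 0}, {"offset": [0, 0, 0], "dr": [0, 0, 0], "fingers": 0}, {"offset": [0, 0, 0], "dr": [0, 0, 0], "fingers": 0}, {"offset": [0, 0, 0], "dr": [0, 0, 0], "fingers": 0}, {"offset": [0, 0, 0], "dr": [0, 0, 0], "fingers": 0}, {"offset": [0, 0, 0], "dr": [0, 0, 0], "fingers": 0}, {"offset": [0, 0, 0], "dr": [0, 0, 0], "fingers": 0}]}}

```text
clock: 24.0
tool_pos: [0.5478, -0.0687, 0.21]
eef_rot: [-3.142, 0.0, 1.598]
wrist_force: [-0.1, 0.7, -8.6]
width: 0.34
gripper_force: 61.3
```

{"op": "send_rows", "data": {"rows": [{"offset": [0, 0, 0], "dr": [0, 0, 0], "fingers": 0}, {"offset": [0, 0, 0], "dr": [0, 0, 0], "fingers": 0}, {"offset": [0, 0, 0], "dr": [0, 0, 0], "fingers": 0}, {"offset": [0, 0, 0], "dr": [0, 0, 0], "fingers": 0}, {"offset": [0, 0, 0], "dr": [0, 0, 0], "fingers": 0}, {"offset": [0, 0, 0], "dr": [0, 0, 0], "fingers": 0}, {"offset": [0, 0, 0], "dr": [0, 0, 0], "fingers": 0}, {"offset": [0, 0, 0], "dr": [0, 0, 0], "fingers": 0}]}}

```text
clock: 25.0
tool_pos: [0.5478, -0.0687, 0.21]
eef_rot: [-3.142, -0.0, 1.598]
wrist_force: [1.4, 0.0, -8.4]
width: 0.347
gripper_force: 61.3
```

```bash
python3 est.py 0 0 0 0 0 0 0 0
```

```text
top t=25.000 meas=+0.0062 pred=+0.0001 res=0.6 area=658 tilt=+0.0000 cmd=+0.0001 [ 0.5478 -0.0687  0.21  ]
top t=25.050 meas=+0.0061 pred=+0.0004 res=0.6 area=656 tilt=-0.0000 cmd=+0.0001 [ 0.5478 -0.0687  0.21  ]
x [ 4.000e-04  1.000e-04  5.700e-03 -5.200e-03  6.455e-01] sd [0.0032 0.0091 0.0018 0.0018 0.0149]
a0 0.0001 plan tilt [-0. -0. -0. -0. -0. -0.] psi [0. 0. 0. 0. 0. 0.] v [-0.  0. -0.  0. -0.  0.]  dr/row=-0.00
```

Two more seconds for margin, then hand in.

{"op": "send_rows", "data": {"rows": [{"offset": [0, 0, 0], "dr": [0, 0, 0], "fingers": 0}, {"offset": [0, 0, 0], "dr": [0, 0, 0], "fingers": 0}, {"offset": [0, 0, 0], "dr": [0, 0, 0], "fingers": 0}, {"offset": [0, 0, 0], "dr": [0, 0, 0], "fingers": 0}, {"offset": [0, 0, 0], "dr": [0, 0, 0], "fingers": 0}, {"offset": [0, 0, 0], "dr": [0, 0, 0], "fingers": 0}, {"offset": [0, 0, 0], "dr": [0, 0, 0], "fingers": 0}, {"offset": [0, 0, 0], "dr": [0, 0, 0], "fingers": 0}]}}

```text
clock: 26.1
tool_pos: [0.5478, -0.0687, 0.21]
eef_rot: [3.142, 0.0, 1.598]
wrist_force: [0.2, -0.6, -8.9]
width: 0.348
gripper_force: 61.3
```

{"op": "send_rows", "data": {"rows": [{"offset": [0, 0, 0], "dr": [0, 0, 0], "fingers": 0}, {"offset": [0, 0, 0], "dr": [0, 0, 0], "fingers": 0}, {"offset": [0, 0, 0], "dr": [0, 0, 0], "fingers": 0}, {"offset": [0, 0, 0], "dr": [0, 0, 0], "fingers": 0}, {"offset": [0, 0, 0], "dr": [0, 0, 0], "fingers": 0}, {"offset": [0, 0, 0], "dr": [0, 0, 0], "fingers": 0}, {"offset": [0, 0, 0], "dr": [0, 0, 0], "fingers": 0}, {"offset": [0, 0, 0], "dr": [0, 0, 0], "fingers": 0}]}}

```text
clock: 27.1
tool_pos: [0.5478, -0.0687, 0.21]
eef_rot: [-3.142, -0.0, 1.598]
wrist_force: [-0.1, 0.5, -8.9]
width: 0.343
gripper_force: 61.3
```

```bash
python3 est.py 0 0 0 0 0 0 0 0 | head -2; python3 -c "
from plant import *
print(hand_in())"
```

```text
top t=27.100 meas=+0.0057 pred=+0.0007 res=0.5 area=663 tilt=+0.0000 cmd=+0.0001 [ 0.5478 -0.0687  0.21  ]
top t=27.150 meas=+0.0057 pred=+0.0002 res=0.5 area=661 tilt=+0.0000 cmd=+0.0001 [ 0.5478 -0.0687  0.21  ]
the job is handed in; nothing more can be done
None
```

The job is handed in at about 27 s: the lamp was balanced for about 2.5 s before the carry, then held upright (within about 0.01 rad) over the heart of the lotus for over 6 s, foot level and about 15 cm above the bench, still gripped.

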